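# Mount the load cell on its quick-change rail and clamp it

### The arm

A 6-joint arm with a two-finger parallel gripper is mounted at the origin on a cart in front of the work surface, level with it; the furniture and walls round the work are solid. World frame = base frame: x ahead of the robot, y to its left, z up, the work surface at z = 0. Lengths are in m, angles in degrees, forces in N, time in s.
With the tool pointing down it reaches from about 0.3 to 0.75 m from the base axis. Payload 8.5 kg.
Tool frame: the origin (TCP) lies on the centre line of the jaws, within the pads' length; the fingertips stand 19 mm ahead of it and the grasp point (between the pads) is the TCP (env.tcp_to_tips is the z of the fingertips in the tool frame, in m); z points along the fingers, y is the line along which they close (so a half turn about z gives the same grasp; the last joint's range is limited). The gripper opens to 85 mm and grips with 20 to 120 N. Pads are 22 mm wide; open, the fingers measure 114 mm over their backs; the gripper's body (76 mm by 85 mm) begins 54 mm behind the grasp point. The pads swing forward as they close: fully open they stand 13 mm farther back than shut.
Start: joints at [-82.351, 21.807, 74.336, -0, 83.858, -12.336], TCP at [0.188, -0.517, 0.25] pointing down, gripper open.
Joint ranges: [-178.18, 178.18], [-50.72, 133.34], [12.68, 142.11], [-81.47, 261.47], [9.98, 163.14], [-165.26, 165.26]. Speed limits (degrees/s): [136.94, 136.94, 180, 180, 180, 180].

### API

Orientations are given as a 3x3 rotation matrix whose columns are the frame's x, y, z axes.
In Python, from rig import env gives the robot as it stands.
- The arm moves only by the tool servo_tool, never from a script. Its argument "steps" is a list of rows, each an object of numbers: "tx", "ty", "tz": the shift along the world's x, y, z in cm; "yaw": the turn about the world's z in degrees; "claw": the finger opening in cm, from 0 to 8.54. In form: [{"tx": .., "ty": .., "tz": .., "yaw": .., "claw": ..}, ...]. A call has 1 to 20 rows; each row shifts and turns the commanded pose from where the row before left it; what a row does not reach is not made up. A row lasts 1/10 s, in which the tool goes at most 50 mm and 8.59 degrees, less where a joint would pass 70% of its speed; a pose out of reach is approached as far as the arm can. A call with a gripper value outside its range is refused whole. The fingers move at their own pace and stop on an object; "newtons" is the grip in N (left out, the last holds). Time passes only in rows, so rows that do not move let the fingers close. It gives the time, the measured TCP pose, the force, the opening and the grip force at its end, in the units of the state.
- env.observe(): the state, without advancing time (a new reading comes with each control period).
- env.get_image(name): name is "side" or "top" or "wrist"; returns (picture, depth): 420x560x3 uint8, red, green, blue; 420x560 float32, m along the optical axis (not along the pixel's ray), 0 where there is no reading.
- env.camera_model(name): a dict with "fovy" (degrees; the focal length in pixels is half the picture's height over the tangent of half this angle, whatever the lens; pixels are square), "cx", "cy" (the principal point, pixels), "T" (4x4, takes a point from camera to world coordinates). Camera axes: x right, y down, z forward; pixel columns grow to the right and rows downward; lengths in m; the calibration is good to about 2 mm. A picture is of the moment at which its call begins: read the wrist's pose just before it. camera_model takes no time and is no camera call; for the wrist camera it gives the pose at the moment of the call.
- env.close_job(): hands the job in; it is judged then, once.
The state is a dict: "time_s": time; "q": joint angles; "qvel": joint speeds; "joint_efforts": joint torques, N m; "position": TCP position; "tool_rot": TCP orientation; "ft_force": force on the tool from outside, world axes, zero at the start; "wrist_torque": the same for the moment, N m; "grip_width": finger opening in m; "gripper_force": force on a finger pad.
Only numpy, scipy, OpenCV 4.12 (cv2) and the standard library are available. Lean on these libraries where they do the work, as an engineer would, in place of code of your own. Each camera call takes 0.05 s, during which the arm holds its last target. There are 200 camera calls.

### The job

Mount the load cell on the quick-change rail: set its shoe down on the run-in plate in front of the rail and slide it under the lips until it is fully home and the spring index pin has snapped into the shoe's notch. Then swing the clamp lever round as far as it goes to lock the shoe, let go, and leave the other things on the bench where they are.

Things in the scene. Friction and masses are not known exactly. Their poses are not given: they have to be found in the camera images.
- load_cell: Black block (52 long, 44 wide, 34 tall, mm) screwed on an aluminium shoe; about 0.37 kg. Origin: middle of the shoe's underside; x along the shoe, z up. Shoe foot 76 x 60 x 8 thick, corners chamfered 7, a V notch 14 wide and 7 deep midway along each long edge; it fits either end first. Neck 52 x 40 to z 24, block from z 24 to 58. Grasp the block across its 44 mm (along y), at about z 44.
- mount_rail: Rail screwed to the bench: aluminium plate 190 x 124 x 10 mm (x -98 to 92), steel side walls under overhanging lips, oiled (little friction). Origin: under the rail's mouth; +x = slide-in direction. Inside width 62, height under the lips 9.5, slot between lips 50, lip tops at z 24.5. Lips run from x -5 to an end stop at x 76.5; two low guides (8 tall) flare from the mouth out to x -45.
- rail_home (a point): Where the load cell's origin lies when home: on top of the plate (10 mm above the bench), 38 mm inside the mouth. Axes as mount_rail. The end stop is 0.5 mm beyond; with the pin in its notch the shoe still has up to 2.5 mm of play backward.
- rail_run_in (a point): Point on top of the plate, 56 mm in front of the mouth and 94 mm before home: with the load cell's origin here its shoe lies on the run-in, just short of the lips, between the flared guides (about 5 mm free each side).
- index_pin (a joint): Spring index pin in the rail's left (+y) wall, level with home; value = metres pushed out of the way: 0 relaxed (nose 5 mm inside the slot), about 0.002 to 0.005 while the shoe's edge passes it, 0 again in the notch. The shoe meets it 36 mm before home; pushing past takes 10 to 17 N; in the notch it holds against a pull of about 7 N.
- clamp_lever (a joint): Eccentric clamp lever on an upright pivot at the rail's right (-y) side; value in rad: 0 = released, handle pointing out along the rail's -y; turns clockwise seen from above to 1.57 = clamped, handle along the rail's -x, the cam pressing the shoe sideways. Stays where it is left; needs 1 to 4 N at the knob. Handle bar 8 mm thick, its top 33 mm above the bench.
- clamp_knob (a point): On the axis of the black upright knob at the lever's end (19 mm thick, upright, from 27 to 69 mm above the bench), 56 mm above the bench and 65 mm from the pivot.
- clamp_hinge (a point): On the lever's vertical pivot axis, at the knob's grip height (56 mm above the bench).
- reference_weight: Bystander: small brass weight, 26 mm across, 31 tall; origin under its middle.
- hex_key: Bystander: black hex key lying flat, 32 x 92 x 9 mm; origin under its middle.
- masking_roll: Bystander: roll of masking tape lying flat, 100 mm across, 25 tall; origin under its middle.
Mind the look-alikes: they are no part of the job. What is shaped like the load_cell but purple is not meant.

How it is judged:
By the outcome, as a careful person would: the job done as asked, in the order asked, and still so for the second after the job is handed in, with the robot touching nothing.
It also fails if it takes over 50 s, if anything falls off the work surface, if the arm or the gripper's body presses on something with over 40 N, if the wrist force passes 120 N, or if a joint passes its speed limit or range.

## Working session

There is one attempt and no reset: what is moved stays moved. The work goes in short steps, Python scripts to look and compute and a tool call to move; the robot and the scene stay as the last step left them, time stands still between calls to the robot, and variables do not carry over. Pictures are saved under pics/ and viewed, at most 10 in all, crops included, and the job is handed in when it is done.

Besides the shell and the picture viewer there is one more tool, called after "Request:" as a command line: name --argument value ..., lists and objects as JSON in quotes. servo_tool: Moves the arm, as the interface text tells. Its arguments: {"type":"object","properties":{"steps":{"type":"array"},"newtons":{"type":"number"}},"required":["steps"]}

```bash
mkdir -p pics; ls; cat > h.py <<'E'
import numpy as np, cv2
from rig import env
def snap(n,f):
    m=env.camera_model(n); im,d=env.get_image(n)
    cv2.imwrite(f'pics/{f}.png',im[:,:,::-1]); np.savez(f'pics/{f}.npz',im=im,d=d,T=m['T'],fovy=m['fovy'],c=[m['cx'],m['cy']])
def ray(f,u,v,z=None):
    "pixel -> world, on plane z if given, else by depth"
    a=np.load(f'pics/{f}.npz'); h=a['d'].shape[0]; fl=h/2/np.tan(np.radians(a['fovy'])/2)
    r=np.array([(u-a['c'][0])/fl,(v-a['c'][1])/fl,1]); T=a['T']; R=T[:3,:3]@r
    s=a['d'][int(v),int(u)] if z is None else (z-T[2,3])/R[2]
    return T[:3,3]+s*R
E
python3 - <<'E'
from h import *
for n in('top','side'):
    snap(n,n+'1'); print(env.camera_model(n))
s=env.observe(); print(s)
E
```

```text
pics
{'fovy': 45.94244716971022, 'cx': 280.64911434797426, 'cy': 213.65196757316215, 'T': array([[-0.02805822, -0.99519847,  0.09376957,  0.39540853],
       [-0.9994696 ,  0.02948195,  0.01383235, -0.05221466],
       [-0.01653045, -0.09333172, -0.99549783,  1.37829969],
       [ 0.        ,  0.        ,  0.        ,  1.        ]])}
{'fovy': 48.4110235928448, 'cx': 289.4423152211427, 'cy': 210.45519123524136, 'T': array([[ 0.99782236,  0.03829634, -0.05370219,  0.54270208],
       [ 0.06566611, -0.65336664,  0.75418831, -0.80927109],
       [-0.00620457, -0.75607237, -0.65445861,  0.73646602],
       [ 0.        ,  0.        ,  0.        ,  1.        ]])}
{'time_s': 0.1, 'q': array([-8.23514965e+01,  2.18360834e+01,  7.43772028e+01,  6.10719552e-05,
        8.38590067e+01, -1.23375185e+01]), 'qvel': array([-0.08932879, -0.07124146, -0.23162118, -0.00151475,  0.1154492 ,
       -0.11443434]), 'joint_efforts': array([ 3.33319978e-03, -4.49229026e+01, -2.31656653e+01, -2.10437543e-04,
        3.65402389e-03,  1.32291524e-05]), 'position': array([ 0.18793598, -0.51664954,  0.2498022 ]), 'tool_rot': array([[ 9.39776095e-01,  3.41790673e-01, -1.66882719e-04],
       [ 3.41790606e-01, -9.39775302e-01,  1.25066476e-03],
       [ 2.70633291e-04, -1.23238379e-03, -9.99999204e-01]]), 'ft_force': array([-0.01101359, -0.74206463,  0.47715123]), 'wrist_torque': array([-0.00702482, -0.04410632,  0.00869283]), 'gripper_force': 0.0, 'grip_width': 0.08547769219685404}
```

View pics/top1.png

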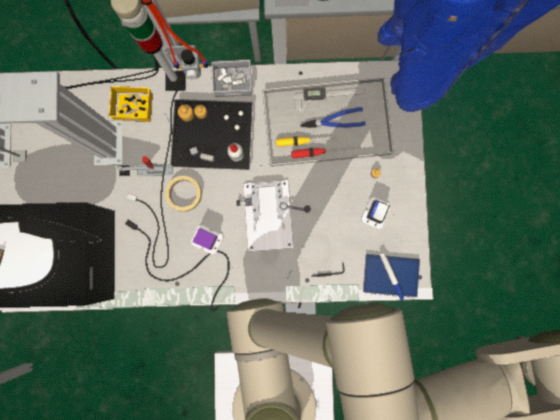

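View pics/side1.png

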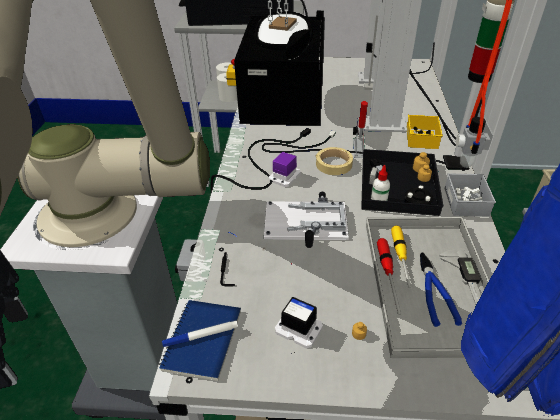

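The top view shows the rail near (267,213), its lever knob at (306,209), the load cell at (377,212) and the purple decoy at (206,238). The rail's +x points up in the picture (about world +x). Next I'll enlarge the rail and the cell.

```bash
python3 - <<'E'
from h import *
im=cv2.imread('pics/top1.png')
c=im[165:265,235:400]
s=cv2.imread('pics/side1.png')
a=cv2.resize(c,None,fx=4.8,fy=4.8,interpolation=cv2.INTER_CUBIC)
cv2.imwrite('pics/c1.png',a)
for u,v,z in((267,213,.01),(377,212,.058),(306,209,.069)): print(ray('top1',u,v,z),ray('top1',u,v))
E
```

```text
[0.52723287 0.00462525 0.01      ] [0.52773499 0.00484176 0.0047881 ]
[ 0.51658285 -0.29110309  0.058     ] [ 0.51650894 -0.29095736  0.05880539]
[ 0.52914255 -0.10165239  0.069     ] [ 0.52938154 -0.10174074  0.06666019]
```

View pics/c1.png

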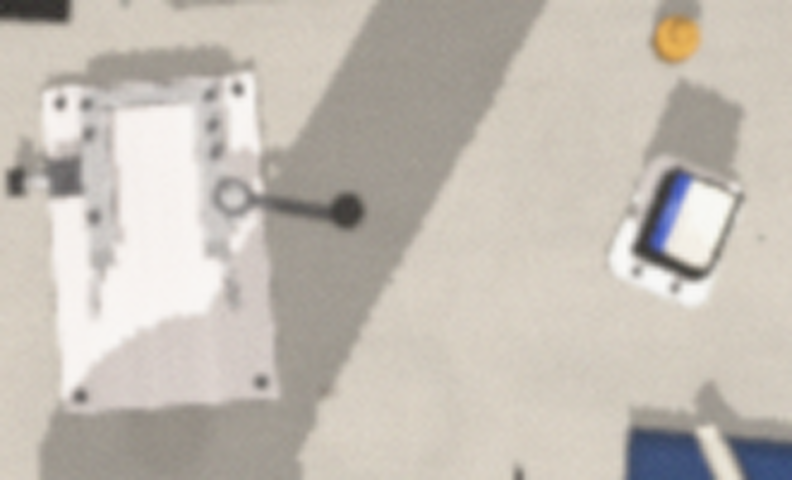

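The crop shows the rail plate corners at crop px (42,92), (252,72), (278,398) and (65,408). The knob is at (346,211), the pivot at (232,196), and the cell is tilted about -20° with its block centre near (693,222).

```bash
python3 - <<'E'
from h import *
P=lambda x,y,z:ray('top1',235+x/4.8-.4,165+y/4.8-.4,z)
C=[P(*p,.01) for p in((42,92),(252,72),(278,398),(65,408))]
for c in C: print(c)
print([np.linalg.norm(C[i]-C[(i+1)%4]) for i in range(4)])
d=C[0]-C[3]+C[1]-C[2];yaw=np.arctan2(d[1],d[0]);print('yaw',np.degrees(yaw))
m=np.mean(C,0);print('rail origin',m+3e-3*np.array([np.cos(yaw),np.sin(yaw),0]))
print('knob',P(346,211,.069),'piv',P(232,196,.035))
s=env.observe();R=s['tool_rot'];T=env.camera_model('wrist')['T']
print(R.T@(T[:3,3]-s['position']),R.T@T[:3,:3],env.camera_model('wrist')['fovy'])
E
```

```text
[0.61120263 0.06861494 0.01      ]
[ 0.61920493 -0.05388567  0.01      ]
[ 0.42963428 -0.06326481  0.01      ]
[0.42738666 0.05924166 0.01      ]
[np.float64(0.1227617077777879), np.float64(0.18980252399723818), np.float64(0.12252708627050618), np.float64(0.1840547993037445)]
yaw 2.875122593270996
rail origin [0.52485335 0.00282701 0.01      ]
knob [ 0.53026676 -0.10350325  0.069     ] piv [ 0.54426195 -0.04041034  0.035     ]
[ 0.07921935 -0.0003234  -0.12451683] [[ 1.62519376e-04 -9.51530562e-01 -3.07554162e-01]
 [ 9.99999973e-01  2.06414686e-04 -1.10193632e-04]
 [ 1.68336304e-04 -3.07554135e-01  9.51530570e-01]] 71.00737638685996
```

Request:
servo_tool --steps '[{"tx": 3.3, "ty": 2.2, "tz": 0, "yaw": -4}, {"tx": 3.3, "ty": 2.2, "tz": 0, "yaw": -4}, {"tx": 3.3, "ty": 2.2, "tz": 0, "yaw": -4}, {"tx": 3.3, "ty": 2.2, "tz": 0, "yaw": -4}, {"tx": 3.3, "ty": 2.2, "tz": 0, "yaw": -4}, {"tx": 3.3, "ty": 2.2, "tz": 0, "yaw": -4}, {"tx": 3.3, "ty": 2.2, "tz": 0, "yaw": -4}, {"tx": 3.3, "ty": 2.2, "tz": 0, "yaw": -4}, {"tx": 3.3, "ty": 2.2, "tz": 0, "yaw": -4}, {"tx": 2.5, "ty": 2.2, "tz": 0, "yaw": -4}, {"tx": 0}, {"tx": 0}]'

```text
invalid input at $.steps[0]: expected keys tx, ty, tz, yaw, claw
```

Request:
servo_tool --steps '[{"tx": 3.3, "ty": 2.2, "tz": 0, "yaw": -4, "claw": 8.5}, {"tx": 3.3, "ty": 2.2, "tz": 0, "yaw": -4, "claw": 8.5}, {"tx": 3.3, "ty": 2.2, "tz": 0, "yaw": -4, "claw": 8.5}, {"tx": 3.3, "ty": 2.2, "tz": 0, "yaw": -4, "claw": 8.5}, {"tx": 3.3, "ty": 2.2, "tz": 0, "yaw": -4, "claw": 8.5}, {"tx": 3.3, "ty": 2.2, "tz": 0, "yaw": -4, "claw": 8.5}, {"tx": 3.3, "ty": 2.2, "tz": 0, "yaw": -4, "claw": 8.5}, {"tx": 3.3, "ty": 2.2, "tz": 0, "yaw": -4, "claw": 8.5}, {"tx": 3.3, "ty": 2.2, "tz": 0, "yaw": -4, "claw": 8.5}, {"tx": 2.5, "ty": 2.2, "tz": 0, "yaw": -4, "claw": 8.5}, {"tx": 0, "ty": 0, "tz": 0, "yaw": 0, "claw": 8.5}]'

```text
time_s: 1.2
position: [0.5122, -0.2941, 0.2497]
tool_rot: [[0.94, -0.34, -0.0], [-0.34, -0.94, 0.001], [-0.001, -0.001, -1.0]]
ft_force: [-0.4, -0.1, 0.1]
grip_width: 0.085
gripper_force: 0.0
```

```bash
python3 - <<'E'
from h import *
s=env.observe();print(s['time_s'],s['position'],s['q'],s['tool_rot'][:,0])
snap('wrist','w1')
E
```

```text
1.2 [ 0.51219905 -0.29407823  0.24966621] [-4.13569239e+01  2.59870054e+01  6.75973225e+01  4.73845711e-02
  8.64737822e+01  6.85128074e+01] [ 9.40450313e-01 -3.39930577e-01 -6.41406137e-04]
```

View pics/w1.png

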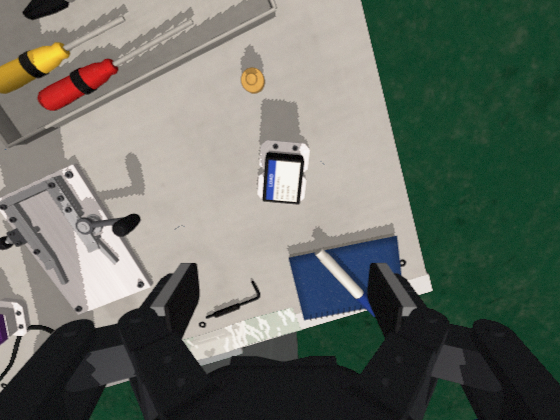

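The wrist view shows the load cell block at about (284,178), the knob at (126,224), the pivot at (88,226) and the plate at left. I'll fit these from depth.

```bash
cat >> h.py <<'E'
def cloud(f):
    a=np.load(f'pics/{f}.npz'); d=a['d']; h,w=d.shape; fl=h/2/np.tan(np.radians(a['fovy'])/2)
    v,u=np.mgrid[:h,:w]; p=np.stack([(u-a['c'][0])/fl*d,(v-a['c'][1])/fl*d,d],-1)
    W=p@a['T'][:3,:3].T+a['T'][:3,3]; W[d==0]=np.nan; return W
def sel(W,c,r,z0,z1):
    return W[(np.hypot(W[...,0]-c[0],W[...,1]-c[1])<r)&(W[...,2]>z0)&(W[...,2]<z1)]
def rect(p):
    return cv2.minAreaRect((p[:,:2]*1000).astype(np.float32))
E
python3 - <<'E'
from h import *
W=cloud('w1')
for nm,c,r,a,b in(('block',(.517,-.291),.06,.05,.066),('foot+',(.517,-.291),.07,.004,.014),('knob',(.53,-.103),.03,.06,.08),('lips',(.56,.003),.075,.019,.028),('plate',(.52,.003),.14,.006,.014)):
    p=sel(W,c,r,a,b); print(nm,len(p),np.median(p[:,2]).round(4),p[:,:2].mean(0).round(4),rect(p))
print('bench z',np.nanmedian(W[150:200,150:230,2]))
for u,v in((88,226),(68,173),(79,309),(147,284)): print(ray('w1',u,v))
E
```

```text
block 1773 0.0593 [ 0.5217 -0.2967] ((520.39208984375, -296.18377685546875), (42.306671142578125, 50.95368957519531), 65.18771362304688)
foot+ 877 0.0091 [ 0.5361 -0.3017] ((507.41876220703125, -290.2333984375), (60.05638885498047, 104.41549682617188), 64.92511749267578)
knob 242 0.0679 [ 0.5328 -0.1077] ((532.2813110351562, -106.31687927246094), (16.350189208984375, 17.8863525390625), 77.12047576904297)
lips 2632 0.0254 [0.5653 0.0079] ((551.7691650390625, 12.902339935302734), (116.1718521118164, 127.75878143310547), 2.7657599449157715)
plate 8330 0.011 [ 0.5146 -0.0038] ((519.5936279296875, 37.49908447265625), (190.24383544921875, 199.00900268554688), 2.838566541671753)
bench z 0.0007507028584726461
[ 0.54337871 -0.04666186  0.03287359]
[ 0.61062604 -0.04665189  0.01533653]
[0.43340775 0.04878981 0.01442743]
[ 0.43521415 -0.06025082  0.01008544]
```

Request:
servo_tool --steps '[{"tx": 0.4, "ty": -0.1, "tz": -3.5, "yaw": -2.5, "claw": 8.5}, {"tx": 0.4, "ty": -0.1, "tz": -3.5, "yaw": -2.5, "claw": 8.5}, {"tx": 0, "ty": 0, "tz": -3.5, "yaw": 0, "claw": 8.5}, {"tx": 0, "ty": 0, "tz": -3.5, "yaw": 0, "claw": 8.5}, {"tx": 0, "ty": 0, "tz": -3.5, "yaw": 0, "claw": 8.5}, {"tx": 0, "ty": 0, "tz": -2, "yaw": 0, "claw": 8.5}, {"tx": 0, "ty": 0, "tz": -1, "yaw": 0, "claw": 8.5}, {"tx": 0, "ty": 0, "tz": 0, "yaw": 0, "claw": 4}, {"tx": 0, "ty": 0, "tz": 0, "yaw": 0, "claw": 4}, {"tx": 0, "ty": 0, "tz": 0, "yaw": 0, "claw": 4}, {"tx": 0, "ty": 0, "tz": 0, "yaw": 0, "claw": 4}, {"tx": 0, "ty": 0, "tz": 0, "yaw": 0, "claw": 4}]' --newtons 80

```text
time_s: 2.45
position: [0.5186, -0.2994, 0.0471]
tool_rot: [[0.906, -0.423, 0.003], [-0.423, -0.906, -0.002], [0.003, 0.001, -1.0]]
ft_force: [0.2, -0.1, 6.9]
grip_width: 0.0427
gripper_force: 83.3
```

Request:
servo_tool --steps '[{"tx": 0, "ty": 0, "tz": 2, "yaw": 0, "claw": 4}, {"tx": 0, "ty": 0, "tz": 4, "yaw": 0, "claw": 4}, {"tx": 0, "ty": 0, "tz": 4.5, "yaw": 0, "claw": 4}, {"tx": -0.7, "ty": 3, "tz": 0, "yaw": 2.8, "claw": 4}, {"tx": -0.7, "ty": 3, "tz": 0, "yaw": 2.8, "claw": 4}, {"tx": -0.7, "ty": 3, "tz": 0, "yaw": 2.8, "claw": 4}, {"tx": -0.7, "ty": 3, "tz": 0, "yaw": 2.8, "claw": 4}, {"tx": -0.7, "ty": 3, "tz": 0, "yaw": 2.8, "claw": 4}, {"tx": -0.7, "ty": 3, "tz": 0, "yaw": 2.8, "claw": 4}, {"tx": -0.7, "ty": 3, "tz": 0, "yaw": 2.8, "claw": 4}, {"tx": -0.7, "ty": 3, "tz": 0, "yaw": 2.8, "claw": 4}, {"tx": -0.7, "ty": 3, "tz": 0, "yaw": 2.8, "claw": 4}, {"tx": -0.7, "ty": 3, "tz": 0, "yaw": 2.8, "claw": 4}, {"tx": 0, "ty": 0, "tz": 0, "yaw": 0, "claw": 4}, {"tx": 0, "ty": 0, "tz": 0, "yaw": 0, "claw": 4}]'

```text
time_s: 3.95
position: [0.4479, 0.0014, 0.1507]
tool_rot: [[0.999, 0.053, 0.001], [0.053, -0.999, -0.001], [0.001, 0.001, -1.0]]
ft_force: [-0.3, 0.7, -3.0]
grip_width: 0.0428
gripper_force: 82.7
```

```bash
python3 - <<'E'
from h import *
s=env.observe();print(s['time_s'],s['position'],s['q'],s['tool_rot'][:,0],s['ft_force'])
snap('wrist','w2')
W=cloud('w2')
for u,v in((0,0),): pass
im=cv2.imread('pics/w2.png'); cv2.imwrite('pics/w2b.png',cv2.resize(im,(784,588),interpolation=cv2.INTER_CUBIC))
E
```

```text
3.95 [0.44790554 0.00142165 0.15071251] [-1.50167393e+01  1.80768666e+01  9.90187820e+01 -1.99832916e-02
  6.28566677e+01  7.19437903e+01] [9.98584550e-01 5.31828299e-02 6.94989404e-04] [-0.30840279  0.650283   -3.02075204]
```

View pics/w2b.png

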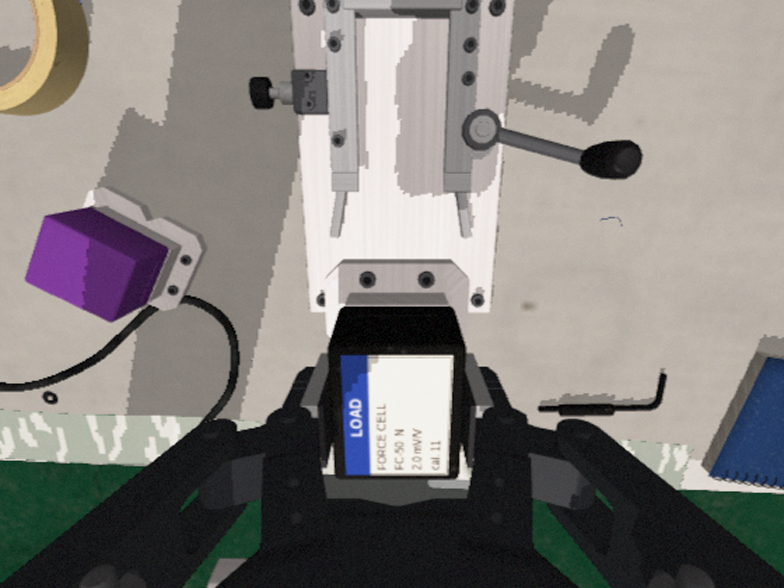

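The view shows the cell held straight, with its front edge at row 262 (enlarged px). The lip inner edges are at columns 358 and 444, the lip ends at row 172, the plate's near corners at (308,311) and (492,312), and the knob at (626,157).

```bash
python3 - <<'E'
from h import *
P=lambda x,y,z=None:ray('w2',(x+.5)/1.4-.5,(y+.5)/1.4-.5,z).round(4)
print('lip L near/far',P(358,172,.0245),P(357,30,.0245),'R',P(444,172,.0245),P(447,30,.0245))
print('outer',P(331,172,.0245),P(472,172,.0245))
print('plate',P(308,311,.01),P(492,312,.01))
print('foot',P(397,272),P(370,268),P(425,268),'blocktop',P(400,420),P(360,360),P(450,360),P(360,465),P(450,465))
print('pinbody',P(310,85),P(262,92),'pivot',P(481,128),'knob',P(626,157,.069),'lip z',P(345,150),P(460,160),'plate z',P(400,220))
W=cloud('w2')
p=sel(W,(.448,.0014),.05,.155,.18);print('block',rect(p),np.median(p[:,2]))
p=sel(W,(.482,.0014),.035,.105,.125);print('foot',rect(p),np.median(p[:,2]),p[:,0].max())
# plate fit
p=sel(W,(.46,.003),.09,.007,.0135); print('plate',rect(p),np.median(p[:,2]))
p=sel(W,(.56,.003),.055,.0215,.029);print('lips',rect(p),np.median(p[:,2]))
E
```

```text
lip L near/far [0.5184 0.0281 0.0245] [0.5907 0.0304 0.0245] R [ 0.521  -0.0221  0.0245] [ 0.5933 -0.0173  0.0245]
outer [0.5175 0.0438 0.0245] [ 0.5219 -0.0385  0.0245]
plate [0.4244 0.0613 0.01  ] [ 0.4303 -0.0649  0.01  ]
foot [0.4831 0.0035 0.1134] [0.4839 0.0146 0.112 ] [ 0.4852 -0.0078  0.1126] blocktop [0.4482 0.0008 0.1634] [0.4683 0.014  0.1628] [ 0.4703 -0.013   0.1639] [0.4304 0.013  0.1636] [ 0.4309 -0.0169  0.1624]
pinbody [0.563  0.0557 0.0241] [0.558  0.0821 0.0247] pivot [ 0.5452 -0.039   0.035 ] knob [ 0.5335 -0.103   0.069 ] lip z [0.5301 0.0358 0.0246] [ 0.5282 -0.0308  0.0244] plate z [0.4898 0.0017 0.0101]
block ((449.1474914550781, 0.6027183532714844), (51.428619384765625, 95.58113861083984), 3.2086167335510254) 0.1630385026913395
foot ((472.9239501953125, 2.780973434448242), (28.372188568115234, 60.40707778930664), 2.2209982872009277) 0.11274724932424948 0.48792890655767623
plate ((488.6381530761719, 1.0930938720703125), (122.90275573730469, 124.68810272216797), 2.609684467315674) 0.010983044166391176
lips ((557.8622436523438, 10.574653625488281), (94.75961303710938, 94.15572357177734), 3.01538348197937) 0.02546529130237679
```

Request:
servo_tool --steps '[{"tx": 1.0, "ty": -0.05, "tz": -2.5, "yaw": -0.1, "claw": 4}, {"tx": 1.0, "ty": -0.05, "tz": -2.5, "yaw": -0.1, "claw": 4}, {"tx": 0, "ty": 0, "tz": -2.5, "yaw": 0, "claw": 4}, {"tx": 0, "ty": 0, "tz": -1.0, "yaw": 0, "claw": 4}, {"tx": 0, "ty": 0, "tz": -0.4, "yaw": 0, "claw": 4}, {"tx": 0, "ty": 0, "tz": -0.3, "yaw": 0, "claw": 4}, {"tx": 0, "ty": 0, "tz": 0, "yaw": 0, "claw": 4}]'

```text
time_s: 4.7
position: [0.4683, -0.0001, 0.0589]
tool_rot: [[0.999, 0.048, 0.001], [0.048, -0.999, -0.0], [0.001, 0.0, -1.0]]
ft_force: [0.7, -1.5, -3.0]
grip_width: 0.0428
gripper_force: 82.6
```

Request:
servo_tool --steps '[{"tx": 0, "ty": 0.05, "tz": -0.15, "yaw": 0, "claw": 4}, {"tx": 0, "ty": 0, "tz": -0.15, "yaw": 0, "claw": 4}, {"tx": 0, "ty": 0, "tz": 0, "yaw": 0, "claw": 4}]'

```text
time_s: 5.0
position: [0.4684, 0.0006, 0.057]
tool_rot: [[0.999, 0.049, 0.002], [0.049, -0.999, -0.001], [0.002, 0.001, -1.0]]
ft_force: [-4.7, 0.7, 14.8]
grip_width: 0.0427
gripper_force: 84.8
```

Request:
servo_tool --steps '[{"tx": 0, "ty": 0, "tz": 0.1, "yaw": 0, "claw": 4}, {"tx": 0.6, "ty": 0.03, "tz": 0, "yaw": 0, "claw": 4}, {"tx": 0.6, "ty": 0.03, "tz": 0, "yaw": 0, "claw": 4}, {"tx": 0.6, "ty": 0.03, "tz": 0, "yaw": 0, "claw": 4}, {"tx": 0.6, "ty": 0.03, "tz": 0, "yaw": 0, "claw": 4}, {"tx": 0.6, "ty": 0.03, "tz": 0, "yaw": 0, "claw": 4}, {"tx": 0, "ty": 0, "tz": 0, "yaw": 0, "claw": 4}]'

```text
time_s: 5.7
position: [0.4997, 0.002, 0.0571]
tool_rot: [[0.999, 0.049, 0.003], [0.049, -0.999, -0.0], [0.003, 0.001, -1.0]]
ft_force: [2.6, -0.2, 5.1]
grip_width: 0.0429
gripper_force: 83.9
```

Request:
servo_tool --steps '[{"tx": 0.6, "ty": 0.03, "tz": 0, "yaw": 0, "claw": 4}, {"tx": 0.6, "ty": 0.03, "tz": 0, "yaw": 0, "claw": 4}, {"tx": 0.6, "ty": 0.03, "tz": 0, "yaw": 0, "claw": 4}, {"tx": 0.6, "ty": 0.03, "tz": 0, "yaw": 0, "claw": 4}, {"tx": 0, "ty": 0, "tz": 0, "yaw": 0, "claw": 4}]'

```text
time_s: 6.2
position: [0.5234, 0.0033, 0.0571]
tool_rot: [[0.999, 0.049, 0.003], [0.049, -0.999, -0.0], [0.003, 0.001, -1.0]]
ft_force: [2.3, 0.7, 5.0]
grip_width: 0.0428
gripper_force: 83.9
```

Request:
servo_tool --steps '[{"tx": 0.5, "ty": 0.025, "tz": 0, "yaw": 0, "claw": 4}, {"tx": 0.5, "ty": 0.025, "tz": 0, "yaw": 0, "claw": 4}, {"tx": 0.5, "ty": 0.025, "tz": 0, "yaw": 0, "claw": 4}, {"tx": 0.5, "ty": 0.025, "tz": 0, "yaw": 0, "claw": 4}, {"tx": 0, "ty": 0, "tz": 0, "yaw": 0, "claw": 4}]'

```text
time_s: 6.7
position: [0.5431, 0.003, 0.0572]
tool_rot: [[0.999, 0.049, 0.002], [0.049, -0.999, -0.003], [0.002, 0.003, -1.0]]
ft_force: [-1.1, -7.8, 5.5]
grip_width: 0.0425
gripper_force: 83.9
```

Request:
servo_tool --steps '[{"tx": 0.5, "ty": 0.025, "tz": 0, "yaw": 0, "claw": 4}, {"tx": 0.5, "ty": 0.025, "tz": 0, "yaw": 0, "claw": 4}, {"tx": 0.5, "ty": 0.025, "tz": 0, "yaw": 0, "claw": 4}, {"tx": 0.2, "ty": 0.01, "tz": 0, "yaw": 0, "claw": 4}, {"tx": 0, "ty": 0, "tz": 0, "yaw": 0, "claw": 4}]'

```text
time_s: 7.2
position: [0.5603, 0.0045, 0.0571]
tool_rot: [[0.999, 0.048, 0.003], [0.048, -0.999, -0.001], [0.003, 0.001, -1.0]]
ft_force: [1.0, -2.4, 5.0]
grip_width: 0.043
gripper_force: 83.9
```

Request:
servo_tool --steps '[{"tx": 0.1, "ty": 0.005, "tz": 0, "yaw": 0, "claw": 4}, {"tx": 0.1, "ty": 0.005, "tz": 0, "yaw": 0, "claw": 4}, {"tx": 0.1, "ty": 0.005, "tz": 0, "yaw": 0, "claw": 4}, {"tx": 0, "ty": 0, "tz": 0, "yaw": 0, "claw": 4}]'

```text
time_s: 7.6
position: [0.5622, 0.0053, 0.0571]
tool_rot: [[0.999, 0.049, 0.001], [0.049, -0.999, -0.0], [0.001, 0.0, -1.0]]
ft_force: [-2.4, -0.3, 8.5]
grip_width: 0.0428
gripper_force: 84.1
```

Request:
servo_tool --steps '[{"tx": 0.1, "ty": 0.005, "tz": 0, "yaw": 0, "claw": 4}, {"tx": 0.1, "ty": 0.005, "tz": 0, "yaw": 0, "claw": 4}, {"tx": 0, "ty": 0, "tz": 0, "yaw": 0, "claw": 4}]'

```text
time_s: 7.9
position: [0.5626, 0.0054, 0.0572]
tool_rot: [[0.999, 0.049, -0.003], [0.049, -0.999, -0.0], [-0.003, 0.0, -1.0]]
ft_force: [-10.6, -2.9, 14.0]
grip_width: 0.043
gripper_force: 85.0
```

Request:
servo_tool --steps '[{"tx": -0.15, "ty": -0.01, "tz": 0.05, "yaw": 0, "claw": 4}, {"tx": 0, "ty": 0, "tz": 0, "yaw": 0, "claw": 6.5}, {"tx": 0, "ty": 0, "tz": 0, "yaw": 0, "claw": 6.5}, {"tx": 0, "ty": 0, "tz": 0, "yaw": 0, "claw": 6.5}, {"tx": 0, "ty": 0, "tz": 2, "yaw": 0, "claw": 6.5}, {"tx": 0, "ty": 0, "tz": 3, "yaw": 0, "claw": 6.5}, {"tx": 0, "ty": 0, "tz": 3, "yaw": 0, "claw": 6.5}, {"tx": -1, "ty": -2, "tz": 2, "yaw": 8, "claw": 6.5}, {"tx": -1, "ty": -2, "tz": 1, "yaw": 8, "claw": 6.5}, {"tx": -1, "ty": -2, "tz": 0, "yaw": 8, "claw": 6.5}, {"tx": 0, "ty": -2, "tz": 0, "yaw": 8, "claw": 6.5}, {"tx": 0, "ty": -2, "tz": 0, "yaw": 8, "claw": 6.5}, {"tx": 0, "ty": -1, "tz": 0, "yaw": 8, "claw": 6.5}, {"tx": 0, "ty": 0, "tz": 0, "yaw": 8, "claw": 6.5}, {"tx": 0, "ty": 0, "tz": 0, "yaw": 8, "claw": 6.5}, {"tx": 0, "ty": 0, "tz": 0, "yaw": 8, "claw": 6.5}, {"tx": 0, "ty": 0, "tz": 0, "yaw": 0, "claw": 6.5}]'

```text
time_s: 9.6
position: [0.5325, -0.1046, 0.1667]
tool_rot: [[0.261, 0.965, -0.0], [0.965, -0.261, 0.0], [0.0, -0.0, -1.0]]
ft_force: [0.6, 0.6, 0.1]
grip_width: 0.0648
gripper_force: 0.0
```

```bash
python3 - <<'E'
from h import *
s=env.observe();print(s['time_s'],s['position'],s['q'],s['tool_rot'][:,0],s['ft_force'])
snap('wrist','w3')
im=cv2.imread('pics/w3.png'); cv2.imwrite('pics/w3b.png',cv2.resize(im,(784,588),interpolation=cv2.INTER_CUBIC))
W=cloud('w3')
p=sel(W,(.5325,-.105),.03,.062,.08); print('knob',len(p),rect(p),np.median(p[:,2]))
p=sel(W,(.563,.005),.06,.064,.074); print('block',len(p),rect(p),np.median(p[:,2]))
E
```

```text
9.6 [ 0.5325082  -0.10463482  0.16667457] [-2.36238049e+01  2.54251961e+01  8.32693989e+01  6.54868310e-03
  7.13198445e+01 -8.47786055e+00] [2.61313981e-01 9.65253844e-01 1.44237517e-04] [0.57017068 0.60625546 0.05631772]
knob 395 ((533.0875244140625, -103.68474578857422), (17.475486755371094, 18.215240478515625), 61.55699157714844) 0.06854128073133126
block 5023 ((563.11962890625, 5.624368667602539), (50.40623474121094, 42.507835388183594), 2.805837869644165) 0.06928215281263272
```

View pics/w3b.png

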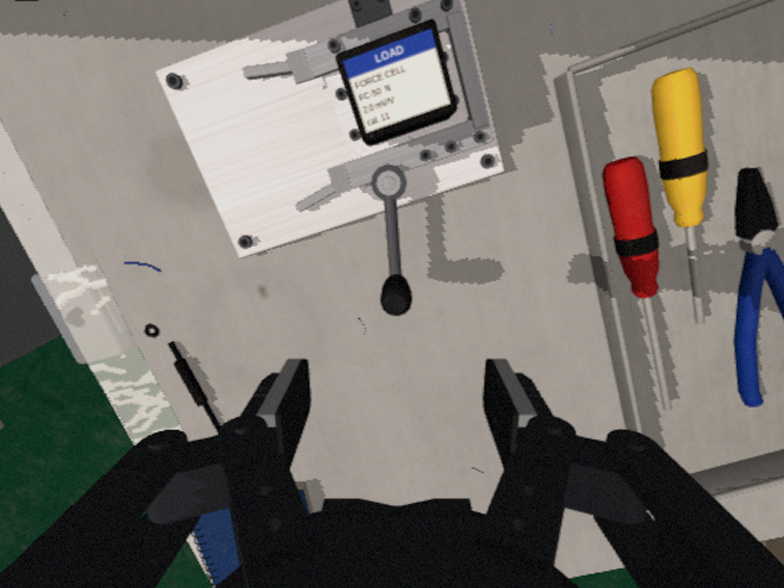

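The view shows the cell in the rail against the stop with its block at (.5631,.0056), which matches home. The knob is at (396,296), between the jaws in plan, so I go down onto it.

Request:
servo_tool --steps '[{"tx": 0.05, "ty": 0.1, "tz": -3, "yaw": 0, "claw": 6.5}, {"tx": 0, "ty": 0, "tz": -3, "yaw": 0, "claw": 6.5}, {"tx": 0, "ty": 0, "tz": -3, "yaw": 0, "claw": 6.5}, {"tx": 0, "ty": 0, "tz": -1.8, "yaw": 0, "claw": 6.5}, {"tx": 0, "ty": 0, "tz": 0, "yaw": 0, "claw": 1}, {"tx": 0, "ty": 0, "tz": 0, "yaw": 0, "claw": 1}, {"tx": 0, "ty": 0, "tz": 0, "yaw": 0, "claw": 1}, {"tx": 0, "ty": 0, "tz": 0, "yaw": 0, "claw": 1}, {"tx": 0, "ty": 0, "tz": 0, "yaw": 0, "claw": 1}]' --newtons 30

```text
time_s: 10.55
position: [0.5335, -0.1039, 0.0601]
tool_rot: [[0.263, 0.965, 0.002], [0.965, -0.263, -0.001], [-0.0, 0.002, -1.0]]
ft_force: [-0.7, 0.3, 6.5]
grip_width: 0.0177
gripper_force: 29.6
```

```bash
python3 - <<'E'
from h import *
s=env.observe();p=s['position'];print(s['time_s'],p,s['grip_width'],s['gripper_force'],s['ft_force'])
v=p[:2]-[.545,-.040];a0=np.degrees(np.arctan2(v[1],v[0]));print(np.linalg.norm(v),a0)
n=14;t=np.radians(np.linspace(a0,-177.2,n+1));c=65*np.c_[np.cos(t),np.sin(t)]/10
print(np.diff(c,axis=0).round(2).tolist(),np.degrees(t[1]-t[0]))
E
```

```text
10.55 [ 0.53354504 -0.10391107  0.06006965] 0.017716965910809 29.578980183578096 [-0.68896932  0.32115299  6.48438616]
0.06492951074872277 -100.16139045097017
[[-0.61, 0.14], [-0.59, 0.2], [-0.57, 0.25], [-0.54, 0.31], [-0.51, 0.36], [-0.48, 0.4], [-0.43, 0.45], [-0.39, 0.49], [-0.34, 0.52], [-0.29, 0.55], [-0.23, 0.58], [-0.18, 0.6], [-0.12, 0.61], [-0.06, 0.62]] -5.502757824930697
```

Request:
servo_tool --steps '[{"tx": -0.61, "ty": 0.14, "tz": 0, "yaw": -5.5, "claw": 1}, {"tx": -0.59, "ty": 0.2, "tz": 0, "yaw": -5.5, "claw": 1}, {"tx": -0.57, "ty": 0.25, "tz": 0, "yaw": -5.5, "claw": 1}, {"tx": -0.54, "ty": 0.31, "tz": 0, "yaw": -5.5, "claw": 1}, {"tx": -0.51, "ty": 0.36, "tz": 0, "yaw": -5.5, "claw": 1}, {"tx": 0, "ty": 0, "tz": 0, "yaw": 0, "claw": 1}]'

```text
time_s: 11.15
position: [0.5051, -0.0912, 0.0601]
tool_rot: [[0.681, 0.733, 0.002], [0.733, -0.681, -0.001], [0.001, 0.003, -1.0]]
ft_force: [-0.5, 0.3, 6.2]
grip_width: 0.0179
gripper_force: 29.4
```

Request:
servo_tool --steps '[{"tx": -0.48, "ty": 0.4, "tz": 0, "yaw": -5.5, "claw": 1}, {"tx": -0.43, "ty": 0.45, "tz": 0, "yaw": -5.5, "claw": 1}, {"tx": -0.39, "ty": 0.49, "tz": 0, "yaw": -5.5, "claw": 1}, {"tx": -0.34, "ty": 0.52, "tz": 0, "yaw": -5.5, "claw": 1}, {"tx": -0.29, "ty": 0.55, "tz": 0, "yaw": -5.5, "claw": 1}, {"tx": -0.23, "ty": 0.58, "tz": 0, "yaw": -5.5, "claw": 1}, {"tx": -0.18, "ty": 0.6, "tz": 0, "yaw": -5.5, "claw": 1}, {"tx": -0.12, "ty": 0.61, "tz": 0, "yaw": -5.5, "claw": 1}, {"tx": -0.06, "ty": 0.62, "tz": 0, "yaw": -5.5, "claw": 1}, {"tx": 0, "ty": 0, "tz": 0, "yaw": 0, "claw": 1}]'

```text
time_s: 12.15
position: [0.4806, -0.0438, 0.0601]
tool_rot: [[0.999, -0.041, 0.003], [-0.041, -0.999, -0.003], [0.004, 0.003, -1.0]]
ft_force: [-2.0, -6.2, 7.3]
grip_width: 0.0175
gripper_force: 30.1
```

Request:
servo_tool --steps '[{"tx": 0, "ty": 0.15, "tz": 0, "yaw": -1, "claw": 1}, {"tx": 0, "ty": 0.15, "tz": 0, "yaw": -1, "claw": 1}, {"tx": 0, "ty": 0, "tz": 0, "yaw": 0, "claw": 1}]'

```text
time_s: 12.45
position: [0.4808, -0.0434, 0.0601]
tool_rot: [[0.997, -0.073, 0.003], [-0.073, -0.997, -0.007], [0.004, 0.007, -1.0]]
ft_force: [-3.9, -22.9, 4.5]
grip_width: 0.0176
gripper_force: 30.6
```

Request:
servo_tool --steps '[{"tx": 0, "ty": -0.3, "tz": 0, "yaw": 2, "claw": 1}, {"tx": 0, "ty": 0, "tz": 0, "yaw": 0, "claw": 5}, {"tx": 0, "ty": 0, "tz": 0, "yaw": 0, "claw": 5}, {"tx": 0, "ty": 0, "tz": 0, "yaw": 0, "claw": 5}, {"tx": 0, "ty": 0, "tz": 2, "yaw": 0, "claw": 5}, {"tx": 0, "ty": 0, "tz": 3, "yaw": 0, "claw": 5}, {"tx": 0, "ty": 0, "tz": 4, "yaw": 0, "claw": 5}, {"tx": -2, "ty": 0, "tz": 4, "yaw": 0, "claw": 5}, {"tx": -3, "ty": 0, "tz": 2, "yaw": 0, "claw": 5}, {"tx": 0, "ty": 0, "tz": 0, "yaw": 0, "claw": 5}]'

```text
time_s: 13.45
position: [0.428, -0.0424, 0.2112]
tool_rot: [[0.999, -0.039, 0.003], [-0.039, -0.999, -0.001], [0.003, 0.001, -1.0]]
ft_force: [0.7, 0.5, -0.4]
grip_width: 0.0501
gripper_force: 0.0
```

```bash
python3 - <<'E'
from h import *
s=env.observe();print(s['time_s'],s['position'],s['ft_force'])
snap('wrist','w4')
im=cv2.imread('pics/w4.png'); cv2.imwrite('pics/w4b.png',cv2.resize(im,(784,588),interpolation=cv2.INTER_CUBIC))
W=cloud('w4')
p=sel(W,(.48,-.043),.03,.06,.08); print('knob',len(p),rect(p))
p=sel(W,(.563,.005),.06,.064,.074); print('block',len(p),rect(p))
E
```

```text
13.45 [ 0.42797703 -0.0424027   0.21124484] [ 0.67812784  0.5468802  -0.41501093]
knob 334 ((480.0201721191406, -44.126686096191406), (17.744991302490234, 17.863780975341797), 42.33602523803711)
block 3674 ((562.4415283203125, 5.571680068969727), (50.76030349731445, 42.571327209472656), 2.452476739883423)
```

View pics/w4b.png

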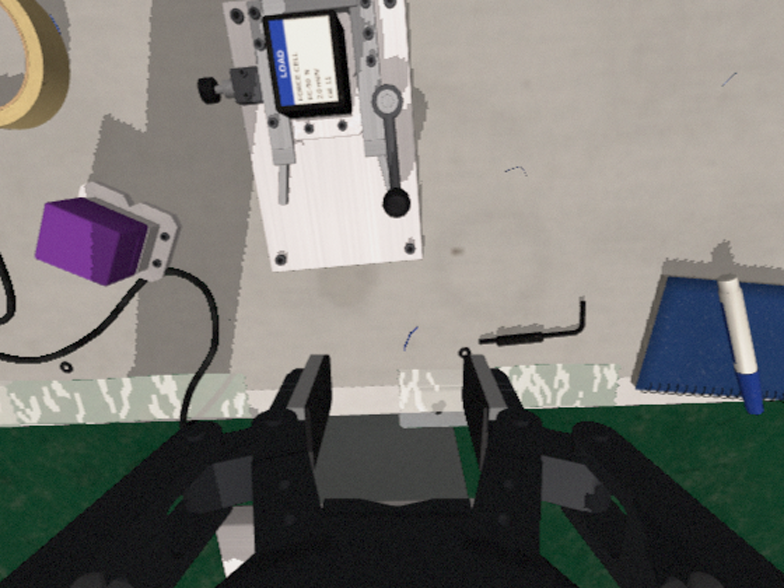

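The last view shows the cell home in the rail, the lever parallel to the rail with its knob at (396,202), and the bystanders in view (hex key, masking roll) where they were. The robot is clear of everything.

```bash
python3 -c "
from rig import env
print(env.close_job())"
```

```text
the job is handed in; nothing more can be done
None
```

The load cell is in the rail against the end stop, the clamp lever is swung to its stop, and I handed the job in at about 13.5 s. I judged the pin's snap-in from the position and side force, since I couldn't see it directly.

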